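# Open the flask on the chart table

### The arm

A 6-joint arm with a two-finger parallel gripper is mounted at the origin on the work surface. World frame = base frame: x ahead of the robot, y to its left, z up, the work surface at z = 0. Lengths are in m, angles in rad, forces in N, time in s.
With the tool pointing down it reaches from about 0.35 to 0.85 m from the base axis. Payload 8.1 kg.
Tool frame: the origin (TCP) lies between the finger pads; the fingertips stand bot.tcp_to_tips ahead of it and the grasp point (between the pads) lies 8 mm behind it (bot.tcp_to_tips is the distance from the TCP to the fingertips, in m); z points along the fingers, y is the line along which they close (so a half turn about z gives the same grasp; the last joint's range is limited). The gripper opens to 85 mm and grips with 20 to 120 N. Pads are 22 mm wide; open, the fingers measure 114 mm over their backs; the gripper's body (76 mm by 85 mm) begins 54 mm behind the grasp point. The pads swing forward as they close: fully open they stand 13 mm farther back than shut.
Start: joints at [1.162, 0.13, 1.488, -0, 1.523, -0.085], TCP at [0.191, 0.569, 0.242] pointing down, gripper open.
Joint ranges: [-2.96, 2.96], [-0.89, 2.26], [0.02, 2.5], [-1.34, 4.48], [0, 2.73], [-2.66, 2.66]. Speed limits (rad/s): [2.39, 2.39, 2.79, 3.14, 3.14, 3.14].

### API

Orientations are given as a 3x3 rotation matrix whose columns are the frame's x, y, z axes.
In Python, from workcell import bot gives the robot as it stands.
- The arm moves only by the tool jog_arm, never from a script. Its argument "series" is a list of rows, each an object of numbers: "claw": the finger opening in cm, from 0 to 8.54; "tx", "ty", "tz": the shift along the world's x, y, z in cm; "spin": the turn about the world's z in degrees. In form: [{"claw": .., "tx": .., "ty": .., "tz": .., "spin": ..}, ...]. A call has 1 to 12 rows; each row shifts and turns the commanded pose from where the row before left it; what a row does not reach is not made up. A row lasts 1/10 s, in which the tool goes at most 50 mm and 8.59 degrees, less where a joint would pass 70% of its speed; a pose out of reach is approached as far as the arm can. A call is refused whole if a number of a shift passes 5 or a number of a turn 8.59, either way. A call with a gripper value outside its range is refused whole. The fingers move at their own pace and stop on an object; "grip_force" is the grip in N (left out, the last holds). Time passes only in rows, so rows that do not move let the fingers close. It gives the time, the measured TCP pose, the force, the opening and the grip force at its end, in the units of the state.
- bot.get_obs(): the state, without advancing time (a new reading comes with each control period).
- bot.capture(name): name is "scene" or "side" or "wrist"; returns a dict with "frame" (420x560x3 uint8, blue, green, red), "z_map" (420x560 float32, m along the optical axis (not along the pixel's ray), 0 where there is no reading), "fov_y" (degrees; the focal length in pixels is half the picture's height over the tangent of half this angle, whatever the lens; pixels are square), "cx", "cy" (the principal point, pixels), "position" and "attitude" of the camera in the world. Camera axes: x right, y up, looking along -z (the intrinsics and any distortion apply to the point x, -y, -z); pixel columns grow to the right and rows downward; lengths in m; the calibration is good to about 2 mm. A picture is of the moment at which its call begins.
- bot.sign_off(): hands the job in; it is judged then, once.
The state is a dict: "t": time; "joint_pos": joint angles; "dq": joint speeds; "tau": joint torques, N m; "eef_pos": TCP position; "eef_rot": TCP orientation; "wrist_force": force on the tool from outside, world axes, zero at the start; "wrist_torque": the same for the moment, N m; "opening": finger opening in m; "grasp_force": force on a finger pad.
Only numpy, scipy, OpenCV 4.12 (cv2) and the standard library are available. Lean on these libraries where they do the work, as an engineer would, in place of code of your own. Each camera call takes 0.05 s, during which the arm holds its last target. There are 200 camera calls.

### The job

Open the red flask: take off the steel mug that stands upturned over its stopper and hang it by its handle on the brass arm of the hook stand, letting it hang freely. Then undo the grey stopper with a short turn; the red and yellow flasks have opposite threads and nobody remembers which is which, so if it stops almost at once turn it the other way. Lift it off and finish still holding it, upright and still, over the flask and at least 6 cm above its seat; leave the mug hanging and everything else on the table where it is.

Things in the scene. Friction and masses are not known exactly. Their poses are not given: they have to be found in the camera images.
- flask: the red insulated flask, fixed to the table in a low wooden chock ring; 90 mm across, its flat shoulder (72 mm across) lies 110 mm above the table. Origin: centre of its underside, on the table; z up
- mug_center (a point): centre (half-way up) of the stainless steel mug, a straight cylinder 64 mm across, 84 mm tall, about 0.16 kg, wall 2.5 mm. It starts mouth down on the flask's shoulder, loosely covering the stopper (this point 152 mm above the table). z runs along the mug from mouth to base (up at the start); y points from the axis to the handle
- mug_handle (a point): centre of the opening of the mug's handle, 45 mm from the mug's axis along the mug's y, at half height. The handle is a D loop of 8 mm round bar in the mug's y-z plane; its opening is 26 mm wide (y, 32 to 58 mm from the mug's axis) and 36 mm high (z, 18 mm either side of this point) and one can look through it along the mug's x
- stopper_center (a point): centre (half-way up) of the grey ribbed stopper, a round cap 50 mm across, 36 mm tall, 70 g, on the flask's shoulder under the mug (this point 128 mm above the table). z up. Locked until turned about z: the loosening way (either hand, unseen) it turns freely, lifts after about 50 degrees (0.9 rad), end stop at about 105; the other way a hard stop comes within about 15 degrees
- hook_stand: the mug hook, fixed to the table: a wooden foot 100 mm across, a dark steel post 14 mm across standing on the origin (centre of the foot's underside), and a level brass arm of 8 mm square bar that leaves the post's top along the body's -x with its centre line 205 mm above the table. The post with its small brass knob ends 222 mm above the table. z up
- hook_seat (a point): middle of the hook's level arm, on its centre line, 55 mm from the post's axis and 205 mm above the table; the arm runs along this frame's x, its tip towards -x
- hook_tip (a point): centre of the end of the hook's arm, 110 mm from the post; the last 10 mm of the arm slope upwards so that the end lies 12 mm higher than the arm (its round end adds 4 mm)
- case_center (a point): centre of the blue binocular case, 110 x 170 x 68 mm; bystander
- monocular_center (a point): centre of the black rubber monocular, about 125 mm long and 39 mm thick, lying; bystander
- coaster_center (a point): centre of the green coaster, a disc 96 mm across and 8 mm thick; bystander
- tin_center (a point): centre of the white tin with blue bands, 70 mm across and 90 mm tall; bystander
- spare_stopper_center (a point): centre of the grey stopper of the other, yellow flask, which is of the same size as the red one and also fixed; bystander
Things that resemble listed ones, but are neither listed nor needed, are in the scene too. Of the things like the hook_stand, leave any that is orange; of the rest the larger one is meant.

How it is judged:
On the way, in this order (a step that is already met when the one before it is completed fails the run):
1. the mug hangs freely by its handle on the hook's arm, let go (contact force between mug and hook_stand above 0.1 N and contact force between mug and the arm below 0.05 N and contact force between mug and the fingers below 0.05 N and distance between mug_handle and hook_seat below 0.06 m), for 0.3 s.
2. the stopper is turned loose while it still sits on the flask (angle between the x axis of stopper_center and the x axis of flask, either way round above 0.6 rad and z of stopper_center in the frame of flask below 0.135 m), for 0.05 s.
At the end, for the whole second after the job is handed in: The stopper is held in the fingers (over 1 N), still, upright within 17 degrees, within 100 mm sideways of the flask's axis and 55 mm or more above its seat; the mug hangs by its handle on the hook's arm (handle centre within 60 mm of the arm's middle), untouched by the robot (all of step 1 and z of stopper_center in the frame of flask above 0.183 m and horizontal distance between stopper_center and flask below 0.1 m and angle between stopper_center's own z axis and vertical below 0.3 rad and contact force between stopper and the fingers above 1 N and linear speed of stopper below 0.05 m/s); the arm keeps its last pose, push and grip.
It fails at once if a bystander is moved by more than 3 cm (distance of any of case_center, monocular_center, coaster_center, tin_center, spare_stopper_center from where it was at the start of the episode above 0.03 m).
It also fails if it takes over 61 s, if anything falls off the work surface, if the arm or the gripper's body presses on something with over 40 N, if the wrist force passes 120 N, or if a joint passes its speed limit or range.

## Working session

There is one attempt and no reset: what is moved stays moved. The work goes in short steps, Python scripts to look and compute and a tool call to move; the robot and the scene stay as the last step left them, time stands still between calls to the robot, and variables do not carry over. Pictures are saved under pics/ and viewed, at most 10 in all, crops included, and the job is handed in when it is done.

Besides the shell and the picture viewer there is one more tool, called as name(argument=value, ...) on one line, values as JSON. jog_arm: Moves the arm, as the interface text tells. Its arguments: {"type":"object","properties":{"series":{"type":"array","items":{"type":"object","properties":{"claw":{"type":"number"},"tx":{"type":"number"},"ty":{"type":"number"},"tz":{"type":"number"},"spin":{"type":"number"}}}},"grip_force":{"type":"number"}},"required":["series"]}

```bash
ls; mkdir -p pics; cat > h.py <<'E'
import numpy as np, cv2
from workcell import bot
def cap(n,save):
    c=bot.capture(n); np.savez('/tmp/'+save,**{k:v for k,v in c.items()}); cv2.imwrite(f'pics/{save}.png',c['frame']); return c
def load(save): return dict(np.load('/tmp/'+save+'.npz',allow_pickle=True))
def pts(c):
    f=210/np.tan(np.radians(float(c['fov_y']))/2); z=c['z_map']; v,u=np.mgrid[:420,:560]
    P=np.stack([(u-c['cx'])/f*z,-(v-c['cy'])/f*z,-z],-1)
    W=P@np.array(c['attitude']).T+c['position']; W[z==0]=np.nan; return W
E
python3 - <<'E'
from h import *
a=cap('scene','s0');b=cap('side','d0')
print([k for k in a], a['position'],b['position'],a['fov_y'],b['fov_y'],a['cx'],a['cy'])
print({k:v for k,v in a.items() if k not in('frame','z_map')})
print(bot.get_obs(),bot.tcp_to_tips)
E
```

```text
pics
['frame', 'z_map', 'fov_y', 'cx', 'cy', 'position', 'attitude'] [ 1.2973924  -0.15685495  1.34784648] [0.99001606 1.03280094 0.99399381] 47.10395549012662 49.762287781614894 284.3329876968913 217.4793709861911
{'fov_y': 47.10395549012662, 'cx': 284.3329876968913, 'cy': 217.4793709861911, 'position': array([ 1.2973924 , -0.15685495,  1.34784648]), 'attitude': array([[ 0.23679859, -0.80673272,  0.54139518],
       [ 0.97143478,  0.18769843, -0.14520248],
       [ 0.01552057,  0.56031385,  0.82813495]])}
{'t': 0.1, 'joint_pos': array([ 1.16163798e+00,  1.31078850e-01,  1.48913838e+00, -1.18404783e-05,
        1.52299790e+00, -8.54106000e-02]), 'dq': array([-0.00137252, -0.00318746, -0.00218255, -0.00042466,  0.00096925,
        0.00155239]), 'tau': array([ 3.47461952e-03, -5.70952642e+01, -5.01941836e+01,  2.89146840e-05,
        8.08714831e-03,  4.91797528e-05]), 'eef_pos': array([0.19067818, 0.56840992, 0.24137094]), 'eef_rot': array([[-9.48049983e-01,  3.18120774e-01, -6.34631022e-04],
       [ 3.18121382e-01,  9.48048816e-01, -1.49325619e-03],
       [ 1.26625374e-04, -1.61757120e-03, -9.99998684e-01]]), 'wrist_force': array([ 0.74991907,  0.05843862, -1.0435714 ]), 'wrist_torque': array([ 0.01331714, -0.00372503, -0.01237337]), 'grasp_force': 0.0, 'opening': 0.08544787569199563} 0.011
```

View pics/s0.png

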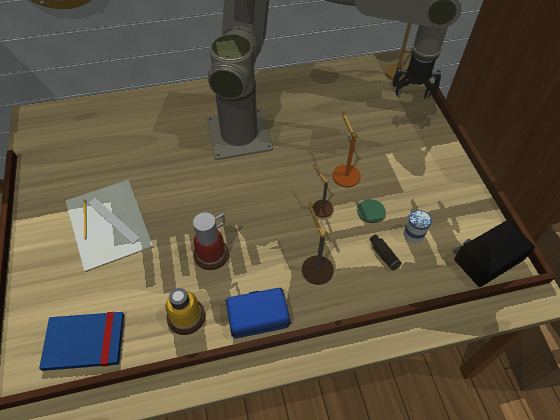

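View pics/d0.png

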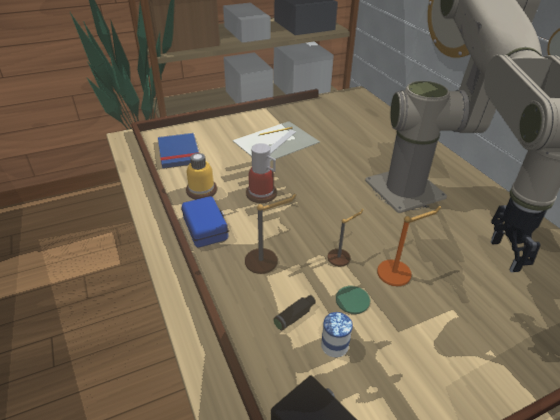

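The scene picture shows the red flask with the mug at (208,235), its handle to the upper right (221,219), and the yellow flask at (183,308). Hook candidates are the large dark stand (foot 318,268), the small dark one (323,208) and the orange one (347,175). I choose the large dark stand, and will check it in a crop along with its size.

```bash
python3 - <<'E'
from h import *
a=load('s0');b=load('d0')
A=a['frame'][180:300,180:350];A=cv2.resize(A,None,fx=4,fy=4,interpolation=cv2.INTER_CUBIC)[:480,:680]
B=b['frame'][130:280,180:350];B=cv2.resize(B,None,fx=3.5,fy=3.5,interpolation=cv2.INTER_CUBIC)
cv2.imwrite('pics/c1.png',A);cv2.imwrite('pics/c2.png',B)
WA=pts(a).reshape(-1,3);WB=pts(b).reshape(-1,3)
for n,W in(('A',WA),('B',WB)):
    W=W[np.isfinite(W).all(1)]
    T=W[(abs(W[:,2])<.01)&(W[:,0]>.3)&(W[:,0]<.8)]; print(n,'table z',np.median(T[:,2]))
    # above-table high points clusters
    H=W[(W[:,2]>.125)&(W[:,2]<.235)&(W[:,0]>.25)&(W[:,0]<.95)&(abs(W[:,1])<.6)]
    used=np.zeros(len(H),bool)
    g=np.round(H[:,:2]/.01).astype(int);im=np.zeros((120,160),np.uint8);im[g[:,0],g[:,1]+70]=1
    k,l=cv2.connectedComponents(cv2.dilate(im,np.ones((3,3))))
    for i in range(1,k):
        q=H[l[g[:,0],g[:,1]+70]==i]
        if len(q)>8: print(len(q),q.min(0).round(3),q.max(0).round(3),q.mean(0).round(3))
E
```

```text
A table z -0.0007138802755655149
121 [0.25  0.329 0.126] [0.308 0.345 0.225] [0.291 0.336 0.184]
71 [0.336 0.194 0.128] [0.419 0.221 0.157] [0.384 0.207 0.146]
665 [ 0.47  -0.214  0.126] [ 0.537 -0.122  0.2  ] [ 0.51  -0.177  0.175]
208 [0.524 0.122 0.125] [0.644 0.14  0.227] [0.604 0.13  0.196]
305 [ 0.669 -0.312  0.126] [ 0.72  -0.262  0.153] [ 0.698 -0.286  0.144]
B table z 0.0016948582925944145
201 [0.251 0.331 0.125] [0.299 0.347 0.224] [0.287 0.34  0.185]
90 [0.332 0.193 0.126] [0.413 0.221 0.161] [0.383 0.209 0.148]
523 [ 0.469 -0.223  0.125] [ 0.533 -0.121  0.201] [ 0.503 -0.163  0.17 ]
282 [0.516 0.121 0.126] [0.641 0.145 0.225] [0.604 0.134 0.194]
171 [ 0.667 -0.311  0.125] [ 0.717 -0.258  0.152] [ 0.693 -0.278  0.142]
```

View pics/c1.png

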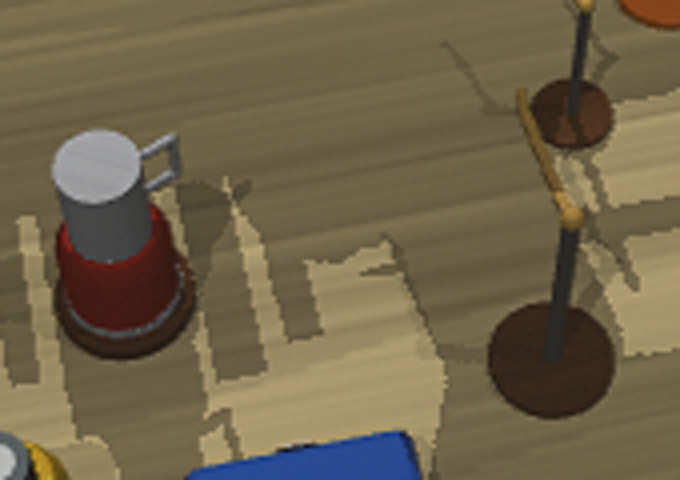

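View pics/c2.png

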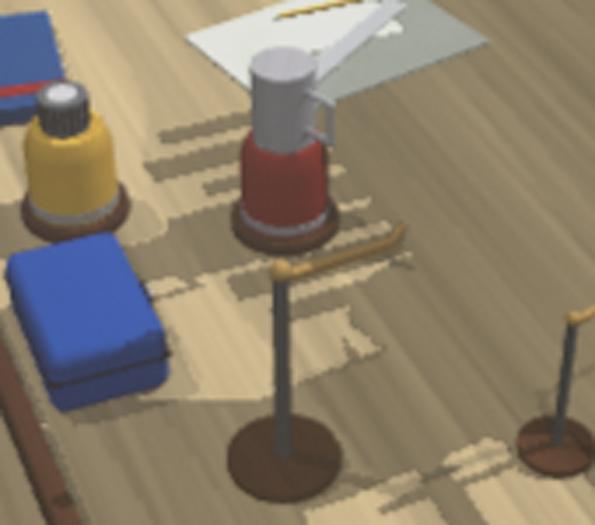

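The crops confirm it. The large dark stand has its post knob at crop (570,213) and arm tip at (521,95), height about 0.222, and the small one reaches only about 0.16. The mug's handle faces roughly +y. Next I fit the axis positions.

```bash
python3 - <<'E'
from h import *
from scipy.optimize import least_squares as ls
def circ(q,r): return ls(lambda c:np.hypot(*(q-c).T)-r,q.mean(0)+[-.01,0],loss='soft_l1',f_scale=.002).x
for s in('s0','d0'):
    W=pts(load(s)).reshape(-1,3);W=W[np.isfinite(W).all(1)]
    def box(x0,x1,y0,y1,z0,z1): return W[(W[:,0]>x0)&(W[:,0]<x1)&(W[:,1]>y0)&(W[:,1]<y1)&(W[:,2]>z0)&(W[:,2]<z1)]
    top=box(.45,.56,-.24,-.11,.188,.21); c,r=cv2.minEnclosingCircle(top[:,:2].astype(np.float32)); print(s,'mugtop',np.round(c,4),round(r,4),'med z',np.median(top[:,2]),len(top))
    sd=box(.45,.56,-.24,-.11,.12,.185); m=circ(sd[np.hypot(*(sd[:,:2]-c).T)<.036][:,:2],.032); print(' side fit',m.round(4))
    hd=sd[np.hypot(*(sd[:,:2]-m).T)>.040]; d=hd[:,:2].mean(0)-m; print(' handle n',len(hd),'dir deg',np.degrees(np.arctan2(d[1],d[0])).round(1),'max r',np.hypot(*(hd[:,:2]-m).T).max().round(3))
    arm=box(.52,.625,.10,.16,.196,.23); ctr=arm[:,:2].mean(0);u=np.linalg.svd(arm[:,:2]-ctr)[2][0] if len(arm)<5000 else 0
    u=u*np.sign(u[0]); t=(arm[:,:2]-ctr)@u; print(' arm ctr',ctr.round(4),'deg',np.degrees(np.arctan2(u[1],u[0])).round(2),'tip',(ctr+t.min()*u).round(4),'zmed',np.median(arm[:,2]).round(4))
    post=box(.61,.66,.10,.16,.05,.19); print(' post', post[:,:2].mean(0).round(4),len(post)); 
    k=box(.61,.66,.10,.16,.2,.24);print(' knob',k[:,:2].mean(0).round(4),k[:,2].max())
    fl=box(.44,.58,-.26,-.1,.03,.1);print(' flask fit',circ(fl[:,:2],.045).round(4))
E
```

```text
s0 mugtop [ 0.5027 -0.1821] 0.0337 med z 0.19311964781780433 335
 side fit [ 0.5015 -0.1823]
 handle n 60 dir deg 111.6 max r 0.065
 arm ctr [0.5715 0.1281] deg 4.03 tip [0.5234 0.1248] zmed 0.2076
 post [0.6391 0.1311] 116
 knob [0.6325 0.1314] 0.22698960621263464
 flask fit [ 0.501  -0.1825]
d0 mugtop [ 0.4994 -0.184 ] 0.0386 med z 0.1952899111241866 181
 side fit [ 0.4992 -0.1845]
 handle n 60 dir deg 110.9 max r 0.068
 arm ctr [0.573  0.1304] deg 3.95 tip [0.5229 0.1269] zmed 0.2096
 post [0.6336 0.1373] 173
 knob [0.6286 0.136 ] 0.22508710059643688
 flask fit [ 0.499  -0.1842]
```

jog_arm(series=[{"tz": 3, "claw": 8.5}, {"tz": 3}, {"tx": 1.8, "ty": -4.4, "spin": -3}, {"tx": 1.8, "ty": -4.4, "spin": -3}, {"tx": 1.8, "ty": -4.4, "spin": -3}, {"tx": 1.8, "ty": -4.4, "spin": -3}, {"tx": 1.8, "ty": -4.4, "spin": -3}, {"tx": 1.8, "ty": -4.4, "spin": -3}, {"tx": 1.8, "ty": -4.4, "spin": -3}, {"tx": 1.8, "ty": -4.4, "spin": -3}, {"tx": 1.8, "ty": -4.4, "spin": -3}, {"tx": 1.8, "ty": -4.4, "spin": -3}], grip_force=40)

```text
invalid input
```

jog_arm(series=[{"tx": 1.8, "ty": -4.4, "spin": -3}, {"tx": 1.8, "ty": -4.4, "spin": -3}, {"tx": 1.8, "ty": -4.4, "spin": -3}, {"tx": 1.8, "ty": -4.4, "spin": -3}, {"tx": 1.8, "ty": -4.4, "spin": -3}, {"tx": 1.8, "ty": -4.4, "spin": -3}, {"tx": 1.8, "ty": -4.4, "spin": -3}, {}, {}, {}])

```text
invalid input
```

jog_arm(series=[{"claw": 8.5, "tx": 0, "ty": 0, "tz": 3, "spin": 0}, {"claw": 8.5, "tx": 0, "ty": 0, "tz": 3, "spin": 0}], grip_force=40)

```text
t: 0.3
eef_pos: [0.1905, 0.5678, 0.3009]
eef_rot: [[-0.948, 0.318, -0.002], [0.318, 0.948, -0.004], [0.0, -0.004, -1.0]]
wrist_force: [-0.1, 1.1, 0.8]
opening: 0.0848
grasp_force: 0.0
```

All keys are required in every row.

jog_arm(series=[{"claw": 8.5, "tx": 1.8, "ty": -4.4, "tz": 0, "spin": -3}, {"claw": 8.5, "tx": 1.8, "ty": -4.4, "tz": 0, "spin": -3}, {"claw": 8.5, "tx": 1.8, "ty": -4.4, "tz": 0, "spin": -3}, {"claw": 8.5, "tx": 1.8, "ty": -4.4, "tz": 0, "spin": -3}, {"claw": 8.5, "tx": 1.8, "ty": -4.4, "tz": 0, "spin": -3}, {"claw": 8.5, "tx": 1.8, "ty": -4.4, "tz": 0, "spin": -3}, {"claw": 8.5, "tx": 1.8, "ty": -4.4, "tz": 0, "spin": -3}, {"claw": 8.5, "tx": 1.8, "ty": -4.4, "tz": 0, "spin": -3}, {"claw": 8.5, "tx": 1.8, "ty": -4.4, "tz": 0, "spin": -3}, {"claw": 8.5, "tx": 1.8, "ty": -4.4, "tz": 0, "spin": -3}, {"claw": 8.5, "tx": 1.8, "ty": -4.4, "tz": 0, "spin": -3}, {"claw": 8.5, "tx": 1.8, "ty": -4.4, "tz": 0, "spin": -3}])

```text
t: 1.5
eef_pos: [0.407, 0.0389, 0.3022]
eef_rot: [[-0.578, 0.816, 0.0], [0.816, 0.578, 0.0], [-0.0, 0.0, -1.0]]
wrist_force: [1.9, 0.6, -1.1]
opening: 0.0848
grasp_force: 0.0
```

jog_arm(series=[{"claw": 8.5, "tx": 1.8, "ty": -4.4, "tz": 0, "spin": -3}, {"claw": 8.5, "tx": 1.8, "ty": -4.4, "tz": 0, "spin": -3}, {"claw": 8.5, "tx": 1.8, "ty": -4.4, "tz": 0, "spin": -3}, {"claw": 8.5, "tx": 1.8, "ty": -4.4, "tz": 0, "spin": -3}, {"claw": 8.5, "tx": 1.8, "ty": -4.4, "tz": 0, "spin": -3}, {"claw": 8.5, "tx": 0, "ty": 0, "tz": 0, "spin": 0}, {"claw": 8.5, "tx": 0, "ty": 0, "tz": 0, "spin": 0}])

```text
t: 2.2
eef_pos: [0.4965, -0.1798, 0.3011]
eef_rot: [[-0.348, 0.938, -0.002], [0.938, 0.348, 0.001], [0.002, -0.002, -1.0]]
wrist_force: [-0.7, 0.5, -0.4]
opening: 0.0852
grasp_force: 0.0
```

```bash
python3 - <<'E'
from h import *
c=cap('wrist','w1');W=pts(c).reshape(-1,3);W=W[np.isfinite(W).all(1)]
t=W[(abs(W[:,2]-.194)<.006)&(np.hypot(W[:,0]-.5,W[:,1]+.183)<.05)]
print(len(t),cv2.minEnclosingCircle(t[:,:2].astype(np.float32)),t.mean(0),np.median(t[:,2]))
m=np.array([.5005,-.1833]);h=W[(W[:,2]>.15)&(W[:,2]<.187)];r=np.hypot(*(h[:,:2]-m).T);h=h[(r>.038)&(r<.07)]
if len(h): d=h[:,:2].mean(0)-m;print(len(h),np.degrees(np.arctan2(d[1],d[0])))
E
```

```text
5194 ((0.501024067401886, -0.18436779081821442), 0.03211614117026329) [ 0.50044731 -0.18292856  0.19465037] 0.19470508696351907
364 113.95622285686828
```

View pics/w1.png

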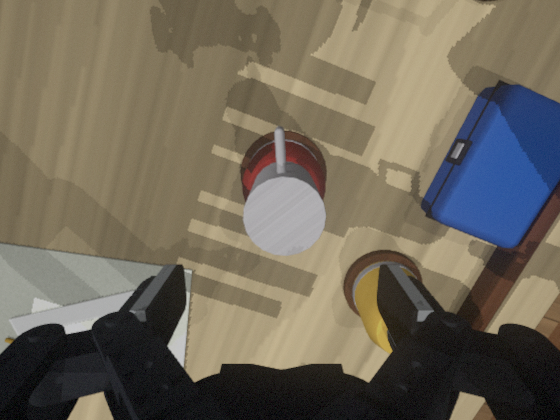

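The wrist view shows the mug base at (285,215) with the handle straight above it at (280,150), and the fingers will straddle it. I descend and grip.

jog_arm(series=[{"claw": 8.5, "tx": 0.4, "ty": -0.4, "tz": -3, "spin": 1.5}, {"claw": 8.5, "tx": 0, "ty": 0, "tz": -3, "spin": 0}, {"claw": 8.5, "tx": 0, "ty": 0, "tz": -3, "spin": 0}, {"claw": 8.5, "tx": 0, "ty": 0, "tz": -2.5, "spin": 0}, {"claw": 8.5, "tx": 0, "ty": 0, "tz": -2.4, "spin": 0}, {"claw": 8.5, "tx": 0, "ty": 0, "tz": 0, "spin": 0}, {"claw": 5.5, "tx": 0, "ty": 0, "tz": 0, "spin": 0}, {"claw": 5.5, "tx": 0, "ty": 0, "tz": 0, "spin": 0}, {"claw": 5.5, "tx": 0, "ty": 0, "tz": 0, "spin": 0}, {"claw": 5.5, "tx": 0, "ty": 0, "tz": 0, "spin": 0}, {"claw": 5.5, "tx": 0, "ty": 0, "tz": 0, "spin": 0}, {"claw": 5.5, "tx": 0, "ty": 0, "tz": 0, "spin": 0}])

```text
t: 3.45
eef_pos: [0.502, -0.1835, 0.1654]
eef_rot: [[-0.374, 0.928, 0.003], [0.928, 0.374, -0.001], [-0.002, 0.002, -1.0]]
wrist_force: [-2.6, 1.7, 6.9]
opening: 0.0621
grasp_force: 44.4
```

jog_arm(series=[{"claw": 5.5, "tx": 0, "ty": 0, "tz": 1.5, "spin": 0}, {"claw": 5.5, "tx": 0, "ty": 0, "tz": 1.5, "spin": 0}, {"claw": 5.5, "tx": 0, "ty": 0, "tz": 1.5, "spin": 0}, {"claw": 5.5, "tx": 0, "ty": 0, "tz": 1.5, "spin": 0}, {"claw": 5.5, "tx": -0.7, "ty": 2.2, "tz": 0, "spin": -2}, {"claw": 5.5, "tx": -0.7, "ty": 3, "tz": 0, "spin": -2}, {"claw": 5.5, "tx": 0, "ty": 3, "tz": 0, "spin": -2}, {"claw": 5.5, "tx": 0, "ty": 3, "tz": 0, "spin": -2}, {"claw": 5.5, "tx": 0, "ty": 3, "tz": 0, "spin": -2}, {"claw": 5.5, "tx": 0, "ty": 3, "tz": 0, "spin": -2}, {"claw": 5.5, "tx": 0, "ty": 2, "tz": 0, "spin": -2}, {"claw": 5.5, "tx": 0, "ty": 0, "tz": 0, "spin": 0}])

```text
t: 4.65
eef_pos: [0.4871, 0.0111, 0.2245]
eef_rot: [[-0.14, 0.99, 0.001], [0.99, 0.14, 0.001], [0.001, 0.001, -1.0]]
wrist_force: [0.0, -0.8, -1.3]
opening: 0.0623
grasp_force: 44.4
```

jog_arm(series=[{"claw": 5.5, "tx": -1, "ty": 2, "tz": 0, "spin": -2}, {"claw": 5.5, "tx": -1, "ty": 2, "tz": 0, "spin": -1.5}, {"claw": 5.5, "tx": 0, "ty": 2, "tz": 0, "spin": 0}, {"claw": 5.5, "tx": 0, "ty": 0, "tz": 0, "spin": 0}, {"claw": 5.5, "tx": 0, "ty": 0, "tz": 0, "spin": 0}])

```text
t: 5.15
eef_pos: [0.4672, 0.0683, 0.224]
eef_rot: [[-0.079, 0.997, 0.001], [0.997, 0.079, -0.001], [-0.001, 0.001, -1.0]]
wrist_force: [-0.8, -0.8, -1.2]
opening: 0.0625
grasp_force: 44.4
```

```bash
python3 - <<'E'
from h import *
for s,n in(('scene','s2'),('side','d2')):
    c=cap(s,n);W=pts(c);
    X=W.reshape(-1,3);X=X[np.isfinite(X).all(1)]
    p=np.array(bot.get_obs()['eef_pos'])
    hd=X[(X[:,2]>.17)&(X[:,2]<.245)&(X[:,1]>p[1]+.038)&(X[:,1]<p[1]+.075)&(abs(X[:,0]-p[0])<.035)]
    print(n,p.round(4),len(hd),hd.min(0).round(4),hd.max(0).round(4)); d=hd[:,:2].mean(0)-p[:2];print(np.degrees(np.arctan2(d[1],d[0])))
    sd=X[(X[:,2]>.165)&(X[:,2]<.21)&(np.hypot(*(X[:,:2]-p[:2]).T)<.036)];print(len(sd),sd.min(0).round(4))
o=bot.get_obs();print(o['grasp_force'],o['opening'],o['wrist_force'])
A=cv2.resize(load('s2')['frame'][170:290,200:360],None,fx=3.2,fy=3.2);B=cv2.resize(load('d2')['frame'][120:280,220:370],None,fx=2.4,fy=2.4)
cv2.imwrite('pics/c3.png',np.hstack([A,B]) if A.shape[0]==B.shape[0] else A)
E
```

```text
s2 [0.4672 0.068  0.2238] 61 [0.4593 0.1072 0.1857] [0.4706 0.1352 0.2389]
92.11756888961355
162 [0.4667 0.0371 0.1665]
d2 [0.4672 0.0679 0.2236] 75 [0.4549 0.1062 0.1856] [0.4664 0.1367 0.2404]
95.5940306176686
198 [0.4408 0.0605 0.1681]
44.43081887438893 0.062345769097188176 [ 0.2763299   0.39622779 -1.85051522]
```

View pics/c3.png

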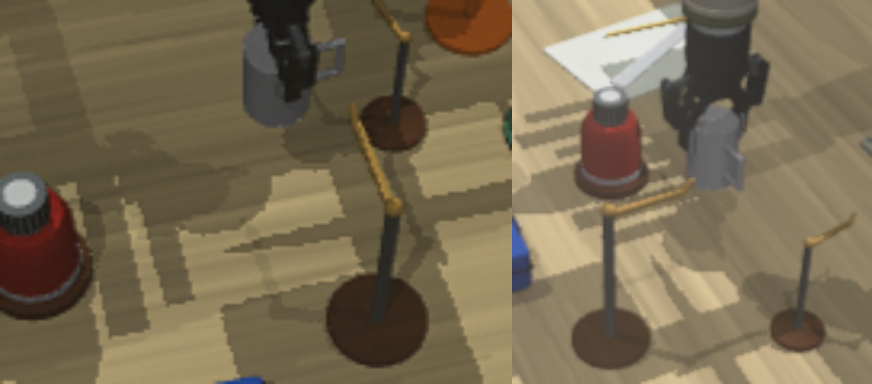

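Left half of the picture: the mug is held at (275,80) with its handle at (330,60), and the arm tip at (353,108) lies ahead of it. The stopper is exposed at (20,195). The handle sits about 8 mm short in y, so I correct that and slide it onto the arm.

jog_arm(series=[{"claw": 5.5, "tx": 0, "ty": 0.8, "tz": 0, "spin": 0}, {"claw": 5.5, "tx": 1.5, "ty": 0.1, "tz": 0, "spin": 0}, {"claw": 5.5, "tx": 1.5, "ty": 0.1, "tz": 0, "spin": 0}, {"claw": 5.5, "tx": 1.5, "ty": 0.1, "tz": 0, "spin": 0}, {"claw": 5.5, "tx": 1.5, "ty": 0.1, "tz": 0, "spin": 0}, {"claw": 5.5, "tx": 1, "ty": 0.1, "tz": 0, "spin": 0}, {"claw": 5.5, "tx": 0, "ty": 0, "tz": 0, "spin": 0}, {"claw": 5.5, "tx": 0, "ty": 0, "tz": 0, "spin": 0}])

```text
t: 6.05
eef_pos: [0.5365, 0.0818, 0.223]
eef_rot: [[-0.077, 0.997, -0.001], [0.997, 0.077, -0.0], [0.0, -0.001, -1.0]]
wrist_force: [0.1, -0.4, -2.4]
opening: 0.0624
grasp_force: 44.5
```

```bash
python3 - <<'E'
from h import *
c=cap('scene','s3');d=cap('side','d3')
o=bot.get_obs();print(o['eef_pos'],o['wrist_force'])
A=cv2.resize(c['frame'][170:270,250:370],None,fx=3.5,fy=3.5,interpolation=2);B=cv2.resize(d['frame'][140:240,230:350],None,fx=3.5,fy=3.5,interpolation=2)
cv2.imwrite('pics/c4.png',cv2.resize(np.hstack([A,B]),(800,333)))
E
```

```text
[0.53637913 0.08177538 0.22321839] [ 0.2705626  -0.69312926 -1.20550977]
```

View pics/c4.png

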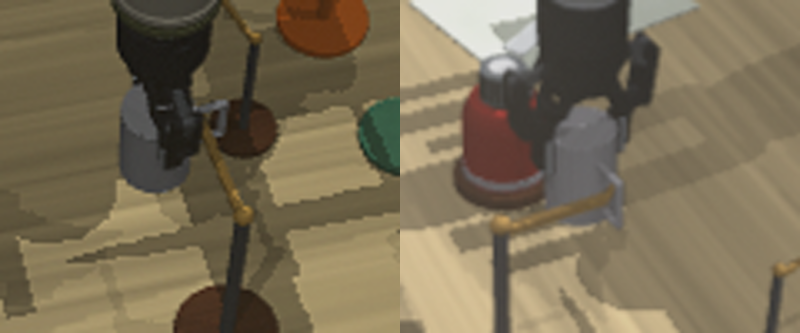

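The arm passes through the handle opening (left 215,115; right 610,190) with no contact force. I go on to the seat and lower.

jog_arm(series=[{"claw": 5.5, "tx": 1.5, "ty": 0.1, "tz": 0, "spin": 0}, {"claw": 5.5, "tx": 1.5, "ty": 0.1, "tz": 0, "spin": 0}, {"claw": 5.5, "tx": 1, "ty": 0.1, "tz": 0, "spin": 0}, {"claw": 5.5, "tx": 0, "ty": 0, "tz": -0.5, "spin": 0}, {"claw": 5.5, "tx": 0, "ty": 0, "tz": -0.5, "spin": 0}, {"claw": 5.5, "tx": 0, "ty": 0, "tz": -0.4, "spin": 0}, {"claw": 5.5, "tx": 0, "ty": 0, "tz": -0.2, "spin": 0}, {"claw": 5.5, "tx": 0, "ty": 0, "tz": -0.2, "spin": 0}, {"claw": 5.5, "tx": 0, "ty": 0, "tz": 0, "spin": 0}, {"claw": 5.5, "tx": 0, "ty": 0, "tz": 0, "spin": 0}])

```text
t: 7.15
eef_pos: [0.5769, 0.0848, 0.2055]
eef_rot: [[-0.078, 0.997, 0.0], [0.997, 0.078, 0.0], [-0.0, 0.0, -1.0]]
wrist_force: [0.7, 0.3, -1.1]
opening: 0.0624
grasp_force: 44.6
```

jog_arm(series=[{"claw": 5.5, "tx": 0, "ty": 0, "tz": -0.2, "spin": 0}, {"claw": 5.5, "tx": 0, "ty": 0, "tz": 0, "spin": 0}, {"claw": 5.5, "tx": 0, "ty": 0, "tz": 0, "spin": 0}])

```text
t: 7.45
eef_pos: [0.5772, 0.0849, 0.2038]
eef_rot: [[-0.078, 0.997, 0.001], [0.997, 0.078, 0.0], [-0.0, 0.001, -1.0]]
wrist_force: [0.6, -0.7, 1.7]
opening: 0.0624
grasp_force: 44.7
```

jog_arm(series=[{"claw": 5.5, "tx": 0, "ty": 0, "tz": -0.1, "spin": 0}, {"claw": 6.6, "tx": 0, "ty": 0, "tz": 0, "spin": 0}, {"claw": 6.8, "tx": 0, "ty": 0, "tz": 0, "spin": 0}, {"claw": 7.0, "tx": 0, "ty": 0, "tz": 0, "spin": 0}, {"claw": 7.5, "tx": 0, "ty": 0, "tz": 0, "spin": 0}, {"claw": 8.5, "tx": 0, "ty": 0, "tz": 0, "spin": 0}, {"claw": 8.5, "tx": 0, "ty": 0, "tz": 0, "spin": 0}, {"claw": 8.5, "tx": 0, "ty": 0, "tz": 0, "spin": 0}, {"claw": 8.5, "tx": 0, "ty": 0, "tz": 0, "spin": 0}])

```text
t: 8.35
eef_pos: [0.5769, 0.0848, 0.2023]
eef_rot: [[-0.078, 0.997, 0.0], [0.997, 0.078, -0.0], [-0.0, 0.0, -1.0]]
wrist_force: [0.0, -0.9, -0.1]
opening: 0.0852
grasp_force: 0.0
```

```bash
python3 - <<'E'
from h import *
c=cap('scene','s4');d=cap('side','d4')
o=bot.get_obs();print(o['eef_pos'],o['wrist_force'],o['opening'])
A=cv2.resize(c['frame'][170:270,250:370],None,fx=3.5,fy=3.5,interpolation=2);B=cv2.resize(d['frame'][140:240,210:330],None,fx=3.5,fy=3.5,interpolation=2)
cv2.imwrite('pics/c5.png',cv2.resize(np.hstack([A,B]),(800,333)))
E
```

```text
[0.57688095 0.08484512 0.2022784 ] [0.22601714 0.38522934 0.57965726] 0.08507815478490292
```

View pics/c5.png

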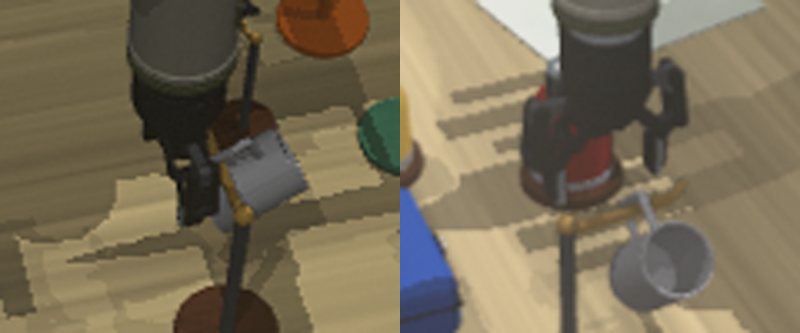

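The mug hangs on the arm by its handle (left 265,170; right 660,265), clear of the open fingers. I raise the gripper, let it settle and move over to the flask.

jog_arm(series=[{"claw": 8.5, "tx": 0, "ty": 0, "tz": 1, "spin": 0}, {"claw": 8.5, "tx": 0, "ty": 0, "tz": 2, "spin": 0}, {"claw": 8.5, "tx": 0, "ty": 0, "tz": 3, "spin": 0}, {"claw": 8.5, "tx": 0, "ty": 0, "tz": 3, "spin": 0}, {"claw": 8.5, "tx": 0, "ty": 0, "tz": 1, "spin": 0}, {"claw": 8.5, "tx": 0, "ty": 0, "tz": 0, "spin": 0}, {"claw": 8.5, "tx": 0, "ty": 0, "tz": 0, "spin": 0}, {"claw": 8.5, "tx": 0, "ty": 0, "tz": 0, "spin": 0}, {"claw": 8.5, "tx": 0, "ty": 0, "tz": 0, "spin": 0}, {"claw": 8.5, "tx": 0, "ty": 0, "tz": 0, "spin": 0}, {"claw": 8.5, "tx": 0, "ty": 0, "tz": 0, "spin": 0}, {"claw": 8.5, "tx": 0, "ty": 0, "tz": 0, "spin": 0}])

```text
t: 9.65
eef_pos: [0.5768, 0.0848, 0.302]
eef_rot: [[-0.078, 0.997, -0.0], [0.997, 0.078, -0.0], [0.0, -0.0, -1.0]]
wrist_force: [0.1, 0.0, 0.3]
opening: 0.0848
grasp_force: 0.0
```

jog_arm(series=[{"claw": 8.5, "tx": -1.1, "ty": -3.8, "tz": 0, "spin": 0}, {"claw": 8.5, "tx": -1.1, "ty": -3.8, "tz": 0, "spin": 0}, {"claw": 8.5, "tx": -1.1, "ty": -3.8, "tz": 0, "spin": 0}, {"claw": 8.5, "tx": -1.1, "ty": -3.8, "tz": 0, "spin": 0}, {"claw": 8.5, "tx": -1.1, "ty": -3.8, "tz": 0, "spin": 0}, {"claw": 8.5, "tx": -1.1, "ty": -3.8, "tz": 0, "spin": 0}, {"claw": 8.5, "tx": -1, "ty": -4, "tz": 0, "spin": 0}, {"claw": 8.5, "tx": 0, "ty": 0, "tz": 0, "spin": 0}, {"claw": 8.5, "tx": 0, "ty": 0, "tz": 0, "spin": 0}])

```text
t: 10.55
eef_pos: [0.5006, -0.1839, 0.3023]
eef_rot: [[-0.075, 0.997, 0.0], [0.997, 0.075, 0.0], [0.0, 0.0, -1.0]]
wrist_force: [0.5, 0.3, -0.1]
opening: 0.0853
grasp_force: 0.0
```

```bash
python3 - <<'E'
from h import *
c=cap('wrist','w5');W=pts(c).reshape(-1,3);W=W[np.isfinite(W).all(1)]
t=W[(abs(W[:,2]-.146)<.006)&(np.hypot(W[:,0]-.5,W[:,1]+.184)<.04)]
print(len(t),cv2.minEnclosingCircle(t[:,:2].astype(np.float32)),t.mean(0),np.median(t[:,2]))
d=cap('side','d5');s=cap('scene','s5');print(bot.get_obs()['eef_pos'],bot.get_obs()['joint_pos'])
B=cv2.resize(d['frame'][120:260,180:350],None,fx=2.3,fy=2.3,interpolation=2);A=cv2.resize(c['frame'],(429,322))
cv2.imwrite('pics/c6.png',np.hstack([A,B])[:,:800])
E
```

```text
2337 ((0.5008998513221741, -0.18424208462238312), 0.025582915171980858) [ 0.50086399 -0.18313516  0.14677618] 0.1468711747298614
[ 0.5012404  -0.18214064  0.30236079] [-4.44950377e-01 -6.83055394e-02  1.58247108e+00  3.80639625e-04
  1.62735960e+00 -5.23715408e-01]
```

View pics/c6.png

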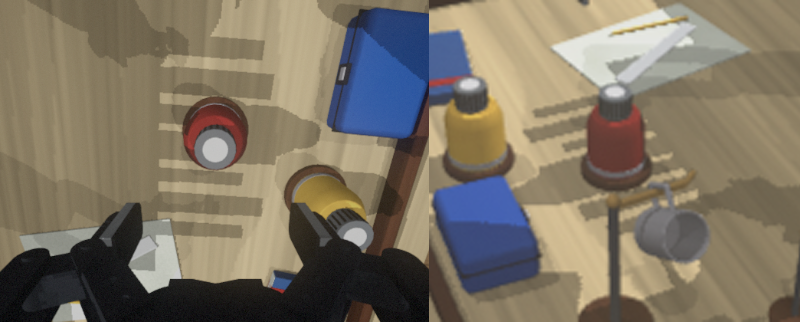

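The mug hangs freely (right 670,230), and the stopper is below the gripper (left 215,150), centred at (0.501, -0.184). I descend and grip the stopper.

jog_arm(series=[{"claw": 8.5, "tx": 0, "ty": 0, "tz": -4, "spin": 0}, {"claw": 8.5, "tx": 0, "ty": 0, "tz": -4, "spin": 0}, {"claw": 8.5, "tx": 0, "ty": 0, "tz": -4, "spin": 0}, {"claw": 8.5, "tx": 0, "ty": 0, "tz": -3, "spin": 0}, {"claw": 8.5, "tx": 0, "ty": 0, "tz": -2.3, "spin": 0}, {"claw": 8.5, "tx": 0, "ty": 0, "tz": 0, "spin": 0}, {"claw": 4.2, "tx": 0, "ty": 0, "tz": 0, "spin": 0}, {"claw": 4.2, "tx": 0, "ty": 0, "tz": 0, "spin": 0}, {"claw": 4.2, "tx": 0, "ty": 0, "tz": 0, "spin": 0}, {"claw": 4.2, "tx": 0, "ty": 0, "tz": 0, "spin": 0}, {"claw": 4.2, "tx": 0, "ty": 0, "tz": 0, "spin": 0}, {"claw": 4.2, "tx": 0, "ty": 0, "tz": 0, "spin": 0}], grip_force=50)

```text
t: 11.9
eef_pos: [0.5013, -0.1837, 0.1318]
eef_rot: [[-0.078, 0.997, 0.001], [0.997, 0.078, -0.001], [-0.001, 0.001, -1.0]]
wrist_force: [-7.3, 0.7, 7.9]
opening: 0.0485
grasp_force: 51.2
```

jog_arm(series=[{"claw": 4.2, "tx": 0, "ty": 0, "tz": 0, "spin": 0}, {"claw": 4.2, "tx": 0, "ty": 0, "tz": 0, "spin": 0}, {"claw": 4.2, "tx": 0, "ty": 0, "tz": 0, "spin": 0}])

```text
t: 12.2
eef_pos: [0.5012, -0.1836, 0.1318]
eef_rot: [[-0.078, 0.997, 0.001], [0.997, 0.078, -0.001], [-0.001, 0.001, -1.0]]
wrist_force: [-6.8, 1.1, 7.4]
opening: 0.0487
grasp_force: 51.2
```

```bash
python3 -c "
from workcell import bot
o=bot.get_obs();print(o['eef_pos'],o['wrist_force'],o['wrist_torque'],o['opening'],o['tau'][5])"
```

```text
[ 0.50123182 -0.18362171  0.13178148] [-6.83972125  1.11331514  7.40946638] [0.2779628  1.19588521 0.12408424] 0.0486745508563246 0.05764578469097614
```

Gripped. I try +12° first and watch the torque.

jog_arm(series=[{"claw": 4.2, "tx": 0, "ty": 0, "tz": 0, "spin": 4}, {"claw": 4.2, "tx": 0, "ty": 0, "tz": 0, "spin": 4}, {"claw": 4.2, "tx": 0, "ty": 0, "tz": 0, "spin": 4}, {"claw": 4.2, "tx": 0, "ty": 0, "tz": 0, "spin": 4}, {"claw": 4.2, "tx": 0, "ty": 0, "tz": 0, "spin": 0}, {"claw": 4.2, "tx": 0, "ty": 0, "tz": 0, "spin": 0}])

```text
t: 12.8
eef_pos: [0.5012, -0.1836, 0.1318]
eef_rot: [[-0.35, 0.937, 0.001], [0.937, 0.35, -0.001], [-0.001, 0.001, -1.0]]
wrist_force: [-7.3, 1.4, 7.9]
opening: 0.0487
grasp_force: 51.3
```

```bash
python3 -c "
from workcell import bot
o=bot.get_obs();print(o['eef_pos'],o['eef_rot'][:,1],o['wrist_force'],o['wrist_torque'],o['opening'],o['tau'][5])"
```

```text
[ 0.50120426 -0.18358468  0.13179458] [9.36889726e-01 3.49624511e-01 5.85259322e-04] [-7.25998382  1.36239029  7.91106352] [0.28858948 1.0845598  0.16108399] 0.04867755342045486 0.03606372862122953
```

jog_arm(series=[{"claw": 4.2, "tx": 0, "ty": 0, "tz": 0, "spin": 4}, {"claw": 4.2, "tx": 0, "ty": 0, "tz": 0, "spin": 4}, {"claw": 4.2, "tx": 0, "ty": 0, "tz": 0, "spin": 0}, {"claw": 4.2, "tx": 0, "ty": 0, "tz": 0, "spin": 0}])

```text
t: 13.2
eef_pos: [0.5012, -0.1836, 0.1318]
eef_rot: [[-0.477, 0.879, 0.001], [0.879, 0.477, -0.001], [-0.002, 0.0, -1.0]]
wrist_force: [-8.3, 0.8, 7.9]
opening: 0.0488
grasp_force: 51.3
```

```bash
python3 -c "
from workcell import bot
o=bot.get_obs();print(o['eef_pos'],o['eef_rot'][:,1],o['wrist_force'],o['wrist_torque'],o['opening'],o['tau'][5])"
```

```text
[ 0.50123026 -0.183601    0.13182043] [8.79074346e-01 4.76684506e-01 4.18047959e-04] [-8.33628671  0.84679756  7.87759428] [0.27713392 1.13223542 0.17556315] 0.0487877239881619 0.04565143142826855
```

There is no reaction torque after 24°, so this is the loosening way. I continue to about 68°.

jog_arm(series=[{"claw": 4.2, "tx": 0, "ty": 0, "tz": 0, "spin": 5.5}, {"claw": 4.2, "tx": 0, "ty": 0, "tz": 0, "spin": 5.5}, {"claw": 4.2, "tx": 0, "ty": 0, "tz": 0, "spin": 5.5}, {"claw": 4.2, "tx": 0, "ty": 0, "tz": 0, "spin": 5.5}, {"claw": 4.2, "tx": 0, "ty": 0, "tz": 0, "spin": 5.5}, {"claw": 4.2, "tx": 0, "ty": 0, "tz": 0, "spin": 5.5}, {"claw": 4.2, "tx": 0, "ty": 0, "tz": 0, "spin": 5.5}, {"claw": 4.2, "tx": 0, "ty": 0, "tz": 0, "spin": 5.5}, {"claw": 4.2, "tx": 0, "ty": 0, "tz": 0, "spin": 0}, {"claw": 4.2, "tx": 0, "ty": 0, "tz": 0, "spin": 0}])

```text
t: 14.2
eef_pos: [0.5012, -0.1836, 0.1318]
eef_rot: [[-0.954, 0.301, 0.001], [0.301, 0.954, -0.001], [-0.001, -0.001, -1.0]]
wrist_force: [-7.9, 0.9, 8.9]
opening: 0.0485
grasp_force: 51.3
```

jog_arm(series=[{"claw": 4.2, "tx": 0, "ty": 0, "tz": 0.3, "spin": 0}, {"claw": 4.2, "tx": 0, "ty": 0, "tz": 0.5, "spin": 0}, {"claw": 4.2, "tx": 0, "ty": 0, "tz": 0.5, "spin": 0}])

```text
t: 14.5
eef_pos: [0.5011, -0.1833, 0.1432]
eef_rot: [[-0.953, 0.302, 0.001], [0.302, 0.953, -0.0], [-0.001, -0.0, -1.0]]
wrist_force: [-0.5, -0.5, -0.9]
opening: 0.0485
grasp_force: 51.9
```

It lifts free with only the stopper's weight on the wrist. I raise it to about 8.5 cm above its seat and hold it still.

jog_arm(series=[{"claw": 4.2, "tx": 0, "ty": 0, "tz": 1.5, "spin": 0}, {"claw": 4.2, "tx": 0, "ty": 0, "tz": 1.5, "spin": 0}, {"claw": 4.2, "tx": 0, "ty": 0, "tz": 1.5, "spin": 0}, {"claw": 4.2, "tx": 0, "ty": 0, "tz": 1.5, "spin": 0}, {"claw": 4.2, "tx": 0, "ty": 0, "tz": 1.2, "spin": 0}, {"claw": 4.2, "tx": 0, "ty": 0, "tz": 0, "spin": 0}, {"claw": 4.2, "tx": 0, "ty": 0, "tz": 0, "spin": 0}, {"claw": 4.2, "tx": 0, "ty": 0, "tz": 0, "spin": 0}, {"claw": 4.2, "tx": 0, "ty": 0, "tz": 0, "spin": 0}, {"claw": 4.2, "tx": 0, "ty": 0, "tz": 0, "spin": 0}])

```text
t: 15.5
eef_pos: [0.5005, -0.183, 0.2134]
eef_rot: [[-0.953, 0.302, -0.001], [0.302, 0.953, 0.001], [0.001, 0.0, -1.0]]
wrist_force: [-0.4, -0.3, -1.1]
opening: 0.049
grasp_force: 51.9
```

```bash
python3 - <<'E'
from h import *
d=cap('side','d6');o=bot.get_obs();print(o['eef_pos'],o['grasp_force'],o['opening'])
cv2.imwrite('pics/c7.png',cv2.resize(d['frame'][80:270,170:370],None,fx=3,fy=3,interpolation=2))
E
```

```text
[ 0.50059033 -0.183061    0.21364796] 51.92825353704393 0.04879974143222108
```

View pics/c7.png

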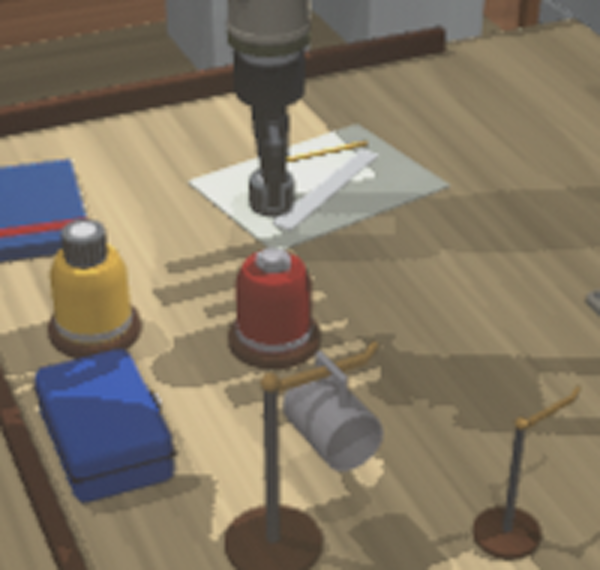

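The stopper (272,195) is held upright over the open flask neck (272,262). The mug still hangs mid-arm (330,365–420), turned a little since before, so I wait a moment and then hand in.

jog_arm(series=[{"claw": 4.2, "tx": 0, "ty": 0, "tz": 0, "spin": 0}, {"claw": 4.2, "tx": 0, "ty": 0, "tz": 0, "spin": 0}, {"claw": 4.2, "tx": 0, "ty": 0, "tz": 0, "spin": 0}, {"claw": 4.2, "tx": 0, "ty": 0, "tz": 0, "spin": 0}, {"claw": 4.2, "tx": 0, "ty": 0, "tz": 0, "spin": 0}, {"claw": 4.2, "tx": 0, "ty": 0, "tz": 0, "spin": 0}, {"claw": 4.2, "tx": 0, "ty": 0, "tz": 0, "spin": 0}, {"claw": 4.2, "tx": 0, "ty": 0, "tz": 0, "spin": 0}, {"claw": 4.2, "tx": 0, "ty": 0, "tz": 0, "spin": 0}, {"claw": 4.2, "tx": 0, "ty": 0, "tz": 0, "spin": 0}, {"claw": 4.2, "tx": 0, "ty": 0, "tz": 0, "spin": 0}, {"claw": 4.2, "tx": 0, "ty": 0, "tz": 0, "spin": 0}])

```text
t: 16.75
eef_pos: [0.5009, -0.1832, 0.2143]
eef_rot: [[-0.953, 0.302, -0.0], [0.302, 0.953, 0.0], [0.0, 0.0, -1.0]]
wrist_force: [0.8, -0.4, -1.4]
opening: 0.0484
grasp_force: 51.9
```

```bash
python3 - <<'E'
from h import *
a=load('d6')['z_map'];d=cap('side','d7');X=[]
for c in(load('d6'),d):
    W=pts(c).reshape(-1,3);W=W[np.isfinite(W).all(1)]
    q=W[(W[:,0]>.51)&(W[:,0]<.62)&(W[:,1]>.04)&(W[:,1]<.22)&(W[:,2]>.08)&(W[:,2]<.195)];print(len(q),q.mean(0).round(4),q.min(0).round(3),q.max(0).round(3))
E
python3 -c "
from workcell import bot
print(bot.sign_off())"
```

```text
678 [0.574  0.1487 0.1584] [0.536 0.095 0.12 ] [0.607 0.184 0.195]
676 [0.5739 0.1498 0.159 ] [0.536 0.1   0.12 ] [0.606 0.188 0.194]
the job is handed in; nothing more can be done
None
```

The job is handed in at about 17 s: the mug hangs freely on the large dark stand's brass arm, and the red flask's stopper, loosened by a 68° turn, is held upright about 8 cm above its seat; sign-off returned no verdict.

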